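Open the collet drawer, free the press lever and hold the valve spring down

ROBOT

A 7-joint arm with a two-finger parallel gripper is mounted at the origin on a cart in front of the work surface, level with it; the furniture and walls round the work are solid. World frame = base frame: x ahead of the robot, y to its left, z up, the work surface at z = 0. Lengths are in m, angles in rad, forces in N, time in s.
With the tool pointing down it reaches from about 0.4 to 0.875 m from the base axis. Payload 19.3 kg.
Tool frame: the origin (TCP) lies midway between the tips of the shut fingers; the grasp point (between the pads) lies 19 mm behind it (bot.pinch_z is the distance from the TCP to the grasp point, in m); z points along the fingers, x is the direction in which the jaws open and shut, and the axes are right-handed (so a half turn about z gives the same grasp; the last joint's range is limited). The gripper opens to 85 mm and grips with 20 to 120 N. Pads are 22 mm wide; open, the fingers measure 114 mm over their backs; the gripper's body (76 mm by 85 mm) begins 54 mm behind the grasp point. The pads swing forward as they close: fully open they stand 13 mm farther back than shut.
Start: joints at [-1.245, 0.521, -0.036, 1.599, 0.021, 1.021, -0.113], TCP at [0.241, 0.577, 0.231] pointing down, gripper open.
Joint ranges: [-2.91, 2.91], [-0.3, 2.13], [-1.5, 1.42], [0.17, 2.43], [-1.26, 4.41], [0.16, 1.93], [-2.52, 2.52]. Speed limits (rad/s): [1.89, 1.89, 2.39, 2.39, 3.01, 3.01, 3.01].

INTERFACE

Orientations are given as [roll, pitch, yaw] about the fixed x, y, z axes, in that order (R = Rz(yaw) Ry(pitch) Rx(roll)).
In Python, from workcell import bot, grab_frame, camera_params, order gives the robot as it stands.
- The arm moves only by the tool apply_moves, never from a script. Its argument "commands" is a list of rows, each a list of 2 entries, a list of its own where there are three numbers: the shift along the tool's x, y, z in mm, then the turn, a rotation vector about the tool's x, y, z in degrees. In form: [[[dx, dy, dz], [rx, ry, rz]], ...]. A call has 1 to 5 rows; each row is the pose to reach, as a shift and turn from the pose measured when the call began, along the tool's axes at that moment; what a row does not reach only later rows make up. A row lasts 1/12 s, in which the tool goes at most 41.7 mm and 7.16 degrees, less where a joint would pass 70% of its speed; a pose out of reach is approached as far as the arm can. A call with a gripper value outside its range is refused whole. "gripper" is the opening, from 0 (shut) to 1 (fully open), set as the call begins (left out, the last holds). The fingers move at their own pace and stop on an object; "grip_force" is the grip in N (left out, the last holds). Time passes only in rows, so rows that repeat a pose let the fingers close. It gives the time, the measured TCP pose, the force and the opening at its end, in the units of the state.
- bot.observe(): the state, without advancing time (a new reading comes with each control period).
- grab_frame(name): name is "side" or "top"; returns (picture, depth): 420x560x3 uint8, red, green, blue; 420x560 float32, m along the optical axis (not along the pixel's ray), 0 where there is no reading.
- camera_params(name): a dict with "fx", "fy", "cx", "cy" (pixels), "dist_coeffs" ([k1, k2, p1, p2, k3] as OpenCV has them; the pictures are not rectified), "rvec" (rotation vector, rad) and "tvec" (3), from world to camera coordinates, as OpenCV has them. Camera axes: x right, y down, z forward; pixel columns grow to the right and rows downward; lengths in m; the calibration is good to about 2 mm. A picture is of the moment at which its call begins. camera_params takes no time and is no camera call.
- order.job_done(): hands the job in, once; it reports no verdict.
The state is a dict: "clock": time; "qpos": joint angles; "qd": joint speeds; "joint_efforts": joint torques, N m; "position": TCP position; "tool_rot": TCP orientation; "force": force on the tool from outside, world axes, zero at the start; "moment": the same for the moment, N m; "grip_width": finger opening in m.
Only numpy, scipy, OpenCV 4.12 (cv2) and the standard library are available. Lean on these libraries where they do the work, as an engineer would, in place of code of your own. Each camera call takes 0.05 s, during which the arm holds its last target. There are 200 camera calls.

TASK

Get the engine head under the small green lever press ready for me to fit its split collets: first pull the collet drawer in the press's base fully open by its handle, and only then lift the red safety catch by its stud and flip it right over, so that it lies by itself on the far side and the lever is free. Then take the lever by its black grip, pull it over towards the drawer side to its stop, so that the valve spring is squeezed, and finish while still holding it there with the gripper, as the spring throws it back if you let go. Leave the drawer open, and do not disturb the bottle, caliper, pliers and spool lying around.

Things in the scene. Friction and masses are not known exactly. Their poses are not given: they have to be found in the camera images.
- press: The whole press unit, fixed to the bench: a grey steel box on 12 mm rubber feet, 200 mm deep (x), 240 mm wide (y), dark top plate at 68 mm, with the drawer in it; the press stands on the plate. Origin: on the bench under the middle of the box. x points away from the drawer front (the drawer opens along -x), z up; the lever is on the -y side. 'Press frame' below means these axes, in mm.
- ram_top (a point): Top of the square steel ram, (-48, 0, 230) in the press frame with the lever parked. Around it, in the press frame: finned aluminium engine head x -96 to 12, y -39 to 73, top 99 (springs to 146); green frame head x -78 to 85, y -26 to 26, z 171 to 216; dark catch bracket x -9 to 2, y -32 to 2, top 260.
- drawer (a joint): Slide of the collet drawer, m: 0 shut, 0.060 fully open (end stop). It may start up to 10 mm open. Runs along -x of the press; 1.5 N of friction, no spring.
- drawer_handle (a point): Middle of the drawer's steel bow handle, moving with it: a round bar, 10 mm diameter, along the press's y, straight for 84 mm, 42 mm above the bench, 30 mm clear in front of the green drawer front; its legs run back to the front at y = +-50. Shut, it lies at (-141, 0, 42) in the press frame. Closed fingertips fit behind the bar from above, to hook it.
- catch (a joint): Hinge of the red drop catch, rad: 0 locked (bar level, pointing to -y across the front of the lever), 1.57 straight up, 2.9 flipped over (resting on its pin, pointing to +y). The axis is the press's x axis; no spring: gravity pulls it back to 0 before 1.57 and on to 2.9 after it. While it is down the lever cannot come forward.
- catch_pivot (a point): Point on the hinge axis of the catch, at the same x as catch_stud: (-37.5, -15, 245) in the press frame; fixed. The stud runs round this point on a circle of 70 mm radius in the press's y-z plane: offset (0, -70 cos a, 70 sin a) mm at catch angle a.
- catch_stud (a point): Grip point on the red stud of the catch: a round stud, 12 mm diameter, 36 mm long, pointing to -x of the press from the end of the red bar (8 mm thick, 14 mm high); the point is on its axis, 20 mm from the bar's face, 16 mm from its free end. Locked, it lies at (-37.5, -85, 245) in the press frame.
- press_lever (a joint): Hinge of the lever, rad: 0 parked (leaning back 0.56 rad from upright, away from the drawer side), 1.26 at its stop (leaning forward 0.70 rad, to the drawer side). A spring pushes it back to 0: about 2 N at the grip at the start, 10 N at the stop. It moves the ram down 9 mm per rad.
- lever_pivot (a point): Point on the lever's hinge axis, at the same y as lever_grip_mid: (-30, -100, 190) in the press frame; fixed. The axis is the press's y axis. At lever angle q the grip's middle is at offset 135 mm times (sin(0.56 - q), 0, cos(0.56 - q)) from here.
- lever_grip_mid (a point): Middle of the lever's black revolving grip: a cylinder, 24 mm diameter, 60 mm long, along the press's y, standing out to -y from the end of the steel lever rod (13 mm diameter, at y = -60); it turns freely about its own axis. Parked, the point lies at (41.7, -100, 304.4) in the press frame; at the stop at (-117, -100, 293). Free all round and above.
- oil_bottle: White oil bottle with green label, 61 x 62 mm, 197 mm tall, standing loose; origin under its middle. Leave it alone.
- caliper: Steel slide caliper, 64 x 235 x 8 mm, lying loose along its own y; origin under its middle. Leave it alone.
- pliers: Pliers with blue grips, 54 x 183 x 15 mm, lying loose along their own y; origin under their middle. Leave them alone.
- solder_spool: Solder spool with red flanges, 56 mm diameter, 55 mm tall, standing loose; origin under its middle. Leave it alone.

How it is judged:
On the way, in this order (a step that is already met when the one before it is completed fails the run):
1. the collet drawer is pulled open, with the catch still down (value of joint drawer above 0.052 m and value of joint catch below 0.6 rad), for 0.2 s.
2. the red catch is flipped over and lies on its far side, drawer still open, lever not yet pulled (value of joint catch above 2.4 rad and value of joint drawer above 0.05 m and value of joint press_lever below 0.3 rad), for 0.2 s.
3. the lever is pulled to its stop by the gripper (value of joint press_lever above 1.13 rad and contact force between the fingers and press_lever above 2 N), for 0.3 s.
At the end, for the whole second after the job is handed in: Fingers press the lever (over 2 N) at its stop: over 1.13 of 1.26 rad, still; catch flipped over (over 2.4 of 2.9 rad); drawer open (over 50 of 60 mm); oil bottle, caliper, pliers and spool within 30 mm of where they were, bottle and spool upright (all of step 3 and velocity of joint press_lever between -0.1 and 0.1 rad/s and value of joint catch above 2.4 rad and value of joint drawer above 0.05 m and distance of each of oil_bottle, caliper, pliers, solder_spool from where it was at the start of the episode below 0.03 m and angle between each of oil_bottle, solder_spool's own z axis and vertical below 0.2 rad); the arm keeps its last pose, push and grip.
It fails at once if disturbed: the white oil bottle (distance of oil_bottle from where it was at the start of the episode above 0.03 m).
It fails at once if disturbed: the caliper (distance of caliper from where it was at the start of the episode above 0.03 m).
It fails at once if disturbed: the blue pliers (distance of pliers from where it was at the start of the episode above 0.03 m).
It fails at once if disturbed: the solder spool (distance of solder_spool from where it was at the start of the episode above 0.03 m).
It fails at once if the lever is forced against the locked catch (value of joint press_lever above 0.2 rad and value of joint catch below 1.2 rad).
It also fails if it takes over 72 s, if anything falls off the work surface, if the arm or the gripper's body presses on something with over 40 N, if the wrist force passes 120 N, or if a joint passes its speed limit or range.

## Working session

There is one attempt and no reset: what is moved stays moved. The work goes in short steps, Python scripts to look and compute and a tool call to move; the robot and the scene stay as the last step left them, time stands still between calls to the robot, and variables do not carry over. Pictures are saved under pics/ and viewed, about 8 in all and at most 12, crops included, and the job is handed in when it is done.

Besides the shell and the picture viewer there is one more tool, called after "Call:" as name(argument=value, ...) on one line, values as JSON. apply_moves: Moves the arm, as the interface text tells. Its arguments: {"type":"object","properties":{"commands":{"type":"array"},"gripper":{"type":"number"},"grip_force":{"type":"number"}},"required":["commands"]}

```bash
mkdir -p pics; cat > h.py <<'E'
import numpy as np, cv2
from workcell import bot, grab_frame, camera_params, order
from scipy.spatial.transform import Rotation as R
def cam(n):
    c=camera_params(n);K=np.array([[c['fx'],0,c['cx']],[0,c['fy'],c['cy']],[0,0,1.]])
    return K,np.array(c['dist_coeffs'],float),np.array(c['rvec'],float).ravel(),np.array(c['tvec'],float).ravel()
def proj(n,P):
    K,d,r,t=cam(n);return cv2.projectPoints(np.array(P,float).reshape(-1,1,3),r,t,K,d)[0].reshape(-1,2)
def pts(n,uv,depth):
    K,d,r,t=cam(n);uv=np.array(uv,float).reshape(-1,2)
    n_=cv2.undistortPoints(uv.reshape(-1,1,2),K,d).reshape(-1,2)
    pc=np.c_[n_,np.ones(len(n_))]*np.array(depth).reshape(-1,1)
    M=cv2.Rodrigues(r)[0];return (pc-t)@M
def cloud(n,dep):
    v,u=np.mgrid[0:420,0:560];P=pts(n,np.c_[u.ravel(),v.ravel()],dep.ravel()).reshape(420,560,3);P[dep<=0]=np.nan;return P
E
cat > a.py <<'E'
from h import *
s=bot.observe();print(s['clock'],s['position'],s['tool_rot'],s['grip_width'],bot.pinch_z)
ims=[]
for n in('side','top'):
    im,d=grab_frame(n);np.savez(''+n+'.npz',im=im,d=d);cv2.imwrite('pics/%s0.png'%n,im[...,::-1])
    K,dd,r,t=cam(n);M=cv2.Rodrigues(r)[0];print(n,-M.T@t,M[2],K[0,0],dd)
E
python3 a.py
```

```text
0.0 [0.24085827 0.57633639 0.23072797] [3.14150695e+00 1.17588402e-03 1.17500906e+00] 0.08538184970718928 0.0187
side [ 0.27856296 -1.46259509  1.0534507 ] [ 0.1631195   0.84684555 -0.50620613] 530.0387322981748 [-0.20496518  0.          0.          0.          0.        ]
top [-0.106341    0.1269094   1.65283076] [ 0.41873512 -0.08263513 -0.90434083] 516.4745702428212 [-0.14916097  0.          0.          0.          0.        ]
```

View pics/side0.png

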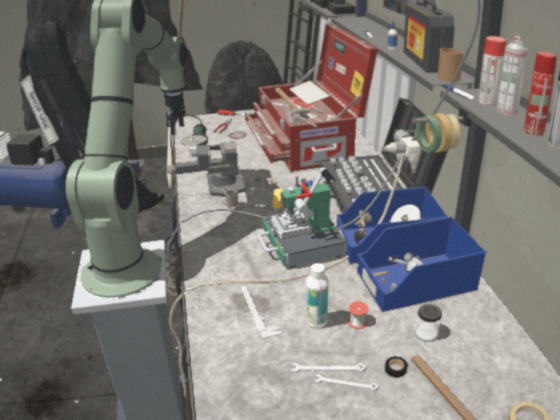

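View pics/top0.png

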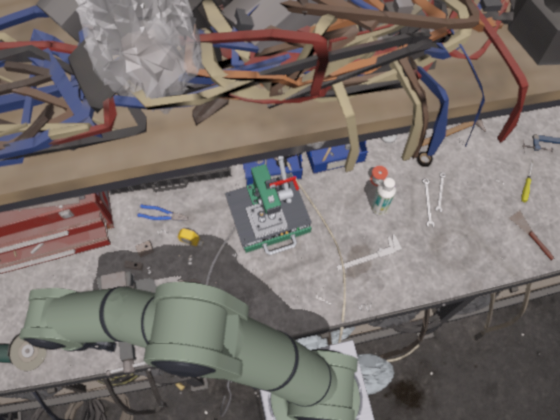

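```bash
cat > b.py <<'E'
from h import *
a=np.load('top.npz');b=np.load('side.npz')
c1=cv2.resize(a['im'][160:260,220:320],(400,400),interpolation=cv2.INTER_CUBIC)
c2=cv2.resize(b['im'][170:270,250:350],(400,400),interpolation=cv2.INTER_CUBIC)
cv2.imwrite('pics/crop0.png',np.hstack([c1,c2])[...,::-1])
for n,f in(('top',a),('side',b)):
    P=cloud(n,f['d']);hsv=cv2.cvtColor(f['im'],cv2.COLOR_RGB2HSV).astype(int)
    near=(P[...,0]>.3)&(P[...,0]<.9)&(abs(P[...,1]-0.05)<.4)
    z=P[...,2]
    m=near&(abs(z-.068)<.006)
    lab=cv2.connectedComponentsWithStats(m.astype(np.uint8))
    for i in range(1,lab[0]):
        if lab[2][i,4]>150: print(n,'plate z',lab[2][i],P[lab[1]==i].mean(0).round(3),cv2.minAreaRect((1000*P[lab[1]==i][:,:2]).astype(np.float32)))
    H,S,V=hsv[...,0],hsv[...,1],hsv[...,2]
    red=near&((H<8)|(H>172))&(S>150)&(V>90)
    grn=near&(H>60)&(H<95)&(S>110)
    for nm,m in(('red',red),('grn',grn)):
        lab=cv2.connectedComponentsWithStats(m.astype(np.uint8))
        for i in range(1,lab[0]):
            if lab[2][i,4]>12: print(n,nm,lab[2][i],np.median(P[lab[1]==i],0).round(3), P[lab[1]==i].min(0).round(3),P[lab[1]==i].max(0).round(3))
E
python3 b.py
```

```text
top plate z [ 225  182   87   64 1645] [0.611 0.032 0.067] ((630.2381591796875, 17.592208862304688), (206.62535095214844, 246.50355529785156), 6.648677825927734)
top red [275 177  23  13  89] [ 0.622 -0.054  0.249] [ 0.589 -0.074  0.062] [ 0.725 -0.009  0.259]
side plate z [ 266  213  106   42 1209] [ 0.639 -0.06   0.069] ((628.0034790039062, -55.703277587890625), (202.24148559570312, 393.9710388183594), 47.93150329589844)
side plate z [357 246  41  23 154] [ 0.815 -0.188  0.068] ((816.2726440429688, -184.21469116210938), (158.75120544433594, 76.23836517333984), 32.69284439086914)
side red [298 184  13  13  64] [ 0.624 -0.069  0.25 ] [ 0.592 -0.082  0.224] [ 0.63  -0.007  0.256]
```

View pics/crop0.png

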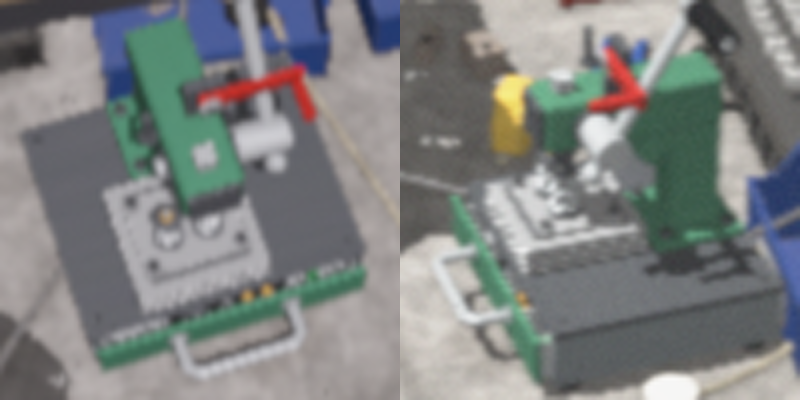

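```bash
cat >> h.py <<'E'
def ray(n,uv,z):
    A=pts(n,uv,[1.]*len(uv));K,d,r,t=cam(n);C=-cv2.Rodrigues(r)[0].T@t
    z=np.broadcast_to(z,len(uv));return C+(A-C)*((z-C[2])/(A[:,2]-C[2]))[:,None]
E
cat > c.py <<'E'
from h import *
c=np.array([[25,135],[100,350],[365,265],[205,152],[312,115],[300,75],[200,105],[192,373],[295,340]])/4+[220,160]
c-= .375
Q=ray('top',c,[.068,.068,.068,.230,.245,.245,.245,.042,.042]);print(Q.round(4))
print('yaw', np.degrees(np.arctan2(*(Q[0]-Q[1])[[1,0]])),np.degrees(np.arctan2(*(Q[1]-Q[2])[[1,0]]))-90,np.degrees(np.arctan2(*(Q[6]-Q[5])[[1,0]]))-90,np.degrees(np.arctan2(*(Q[7]-Q[8])[[1,0]]))-90,)
c=np.array([[582-400,65],[592-400,105],[640-400,98],[612-400,55]])/4+[250,170]-.375
print(ray('side',c,[.230,.245,.245,.245]).round(4))
a=np.load('top.npz');P=cloud('top',a['d'])
m=(abs(P[...,2]-.068)<.006)&(P[...,0]>.3)&(P[...,0]<.9)&(abs(P[...,1]-0.05)<.25)
l=cv2.connectedComponentsWithStats(m.astype(np.uint8));i=1+l[2][1:,4].argmax()
X=(1000*P[l[1]==i][:,:2]).astype(np.float32);print(cv2.boxPoints(cv2.minAreaRect(X)))
E
python3 c.py
```

```text
[[ 0.7132  0.1456  0.068 ]
 [ 0.5055  0.1189  0.068 ]
 [ 0.5325 -0.111   0.068 ]
 [ 0.5851  0.0109  0.23  ]
 [ 0.5911 -0.0744  0.245 ]
 [ 0.627  -0.0733  0.245 ]
 [ 0.618   0.0076  0.245 ]
 [ 0.4793  0.048   0.042 ]
 [ 0.4895 -0.0418  0.042 ]]
yaw 7.337839684597274 6.705451219962626 6.325266837669176 6.503880481767851
[[ 0.6064  0.0232  0.23  ]
 [ 0.5935 -0.0692  0.245 ]
 [ 0.6322 -0.0675  0.245 ]
 [ 0.6277  0.0067  0.245 ]]
[[ 513.3501   128.05344]
 [ 541.8905  -116.79233]
 [ 747.1262   -92.86902]
 [ 718.5858   151.97675]]
```

```bash
cat > plan.py <<'E'
from h import *
import sys
O=np.array([.632,.0168,0]);YAW=6.6
RP=R.from_euler('z',YAW,degrees=True)
def P2W(p): return O+RP.apply(np.array(p)/1000.)
def W2P(w): return 1000*RP.inv().apply(np.array(w)-O)
def go(p,yaw=90,tilt=0):
    "TCP at press-frame p (mm); yaw of jaw axis in press frame; tilt: tips towards press +x"
    s=bot.observe();Rc=R.from_euler('xyz',s['tool_rot'])
    Rt=RP*R.from_euler('y',-tilt,degrees=True)*R.from_euler('z',yaw,degrees=True)*R.from_euler('x',180,degrees=True)
    print('clk',round(s['clock'],2),'now press',W2P(s['position']).round(1),'F',np.round(s['force'],1),'w',round(s['grip_width'],4))
    print('shift',(1000*Rc.inv().apply(P2W(p)-s['position'])).round(1),'turn',(Rc.inv()*Rt).as_rotvec(degrees=True).round(1))
if __name__=='__main__': 
    v=[float(x) for x in sys.argv[1:]];go(v[:3],*v[3:])
E
python3 plan.py -128 0 200 90 12
python3 - <<'E'
from h import *
P=cloud('top',np.load('top.npz')['d']).reshape(-1,3);Q=cloud('side',np.load('side.npz')['d']).reshape(-1,3)
for y in np.arange(-.1,.6,.1):
    f=lambda A:np.nanmax(np.where((abs(A[:,1]-y-.05)<.05)&(A[:,0]>.3)&(A[:,0]<.56)&(A[:,2]<.5),A[:,2],-1))
    print(round(y,1),f(P).round(3),f(Q).round(3))
E
```

```text
clk 0.1 now press [-324.2  600.8  230.8] F [-1.  -0.4  0.6] w 0.0858
shift [-428.1  465.    31.3] turn [-11.7   3.1 -29.2]
-0.1 0.219 0.211
0.0 0.221 0.216
0.1 0.076 0.075
0.2 0.025 0.035
0.3 0.063 0.067
0.4 0.179 0.18
0.5 0.182 0.181
```

Call:
apply_moves(commands=[[[-28, 31, 0], [-2.3, 0.6, -5.8]], [[-57, 62, 0], [-4.6, 1.2, -11.6]], [[-85, 93, 0], [-7, 1.8, -17.5]], [[-114, 124, 0], [-9.4, 2.4, -23.4]], [[-142, 155, 0], [-11.7, 3.1, -29.2]]], gripper=0)

```text
clock: 0.52
position: [0.3284, 0.3858, 0.2307]
tool_rot: [2.931, 0.002, 1.693]
force: [2.4, 0.6, 0.1]
grip_width: 0.0257
```

Call:
apply_moves(commands=[[[-38, 12, 2], [0, 0, 0]], [[-76, 24, 4], [0, 0, 0]], [[-114, 36, 6], [0, 0, 0]], [[-152, 48, 8], [0, 0, 0]], [[-190, 60, 10], [0, 0, 0]]])

```text
clock: 0.93
position: [0.4121, 0.2027, 0.2339]
tool_rot: [2.931, 0.001, 1.693]
force: [1.4, 1.3, -0.6]
grip_width: 0.0001
```

```bash
python3 plan.py -128 0 150 90 12
```

```text
clk 0.93 now press [-197.1  209.9  233.9] F [ 1.4  1.3 -0.6] w 0.0001
shift [-210.3   48.6   96.5] turn [0.1 0.  0.4]
```

Call:
apply_moves(commands=[[[-40, 9, 15], [0, 0, 0]], [[-80, 18, 30], [0, 0, 0]], [[-120, 28, 50], [0, 0, 0]], [[-155, 36, 70], [0, 0, 0]], [[-185, 42, 85], [0, 0, 0]]])

```text
clock: 1.35
position: [0.4929, 0.0258, 0.1598]
tool_rot: [2.93, 0.002, 1.693]
force: [1.1, 0.9, 0.8]
grip_width: 0.0
```

Call:
apply_moves(commands=[[[-25, 6, 12], [0, 0, 0]], [[-25, 6, 12], [0, 0, 0]], [[-25, 6, 12], [0, 0, 0]]])

```text
clock: 1.6
position: [0.5041, 0.0, 0.1484]
tool_rot: [2.932, 0.002, 1.689]
force: [0.3, 1.2, 0.1]
grip_width: -0.0001
```

```bash
cat > look.py <<'E'
from h import *
import sys
from plan import P2W
tag=sys.argv[1]; ctr=P2W([float(x) for x in sys.argv[2:5]]); hw=int(sys.argv[5]) if len(sys.argv)>5 else 50
o=[]
for n in('top','side'):
    im,d=grab_frame(n);np.savez('%s_%s.npz'%(n,tag),im=im,d=d)
    u,v=proj(n,ctr)[0].round().astype(int);print(n,'crop origin',u-hw,v-hw,'scale',400/2/hw)
    o.append(cv2.resize(im[v-hw:v+hw,u-hw:u+hw],(400,400),interpolation=cv2.INTER_CUBIC))
cv2.imwrite('pics/%s.png'%tag,np.hstack(o)[...,::-1])
E
python3 look.py hook -128 0 80 40; python3 plan.py -128 0 30 90 12
```

```text
top crop origin 239 199 scale 5.0
side crop origin 227 192 scale 5.0
clk 1.7 now press [-128.8    0.4  149.3] F [0.4 0.5 0.8] w -0.0001
shift [ -0.2 -24.2 116.8] turn [ 0.1 -0.   0.4]
```

View pics/hook.png

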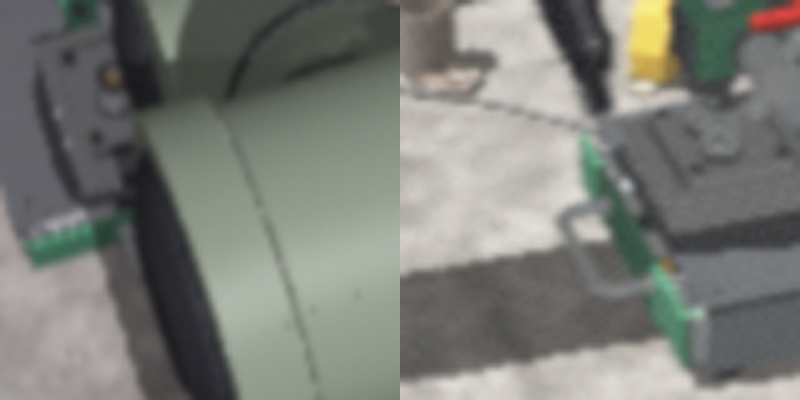

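```bash
python3 - <<'E'
from h import *
from plan import *
f=lambda l:np.array(l)/5.-.4+[227,192]
print([W2P(w).round(1) for w in ray('side',f([[168,225],[172,240],[184,270],[192,283]]),.042)])
print('tip px crop',(proj('side',bot.observe()['position'])-[227,192])*5)
for x in(-141,-148): print(x,((proj('side',[P2W([x,40,42]),P2W([x,-40,42])])-[227,192])*5).round())
E
```

```text
[array([-144.6,   36.1,   42. ]), array([-147.1,   17.5,   42. ]), array([-149.6,  -19.5,   42. ]), array([-148.9,  -35.8,   42. ])]
tip px crop [[196.76485326 110.76117465]]
-141 [[169. 219.]
 [203. 282.]]
-148 [[160. 221.]
 [193. 284.]]
```

Call:
apply_moves(commands=[[[0, -22.7, 20], [0, 0, 0]], [[0, -22.7, 50], [0, 0, 0]], [[0, -22.7, 75], [0, 0, 0]], [[0, -22.7, 85], [0, 0, 0]], [[0, -22.7, 85], [0, 0, 0]]])

```text
clock: 2.12
position: [0.4985, 0.0029, 0.06]
tool_rot: [2.935, 0.001, 1.696]
force: [0.1, -0.4, -0.9]
grip_width: -0.0003
```

```bash
python3 plan.py -126.5 0 30 90 12
```

```text
clk 2.12 now press [-134.2    1.5   60. ] F [ 0.1 -0.4 -0.9] w -0.0003
shift [-1.5  1.4 30.9] turn [-0.2 -0.   0.5]
```

Call:
apply_moves(commands=[[[0, 1.4, 6], [0, 0, 0]], [[0, 1.4, 14], [0, 0, 0]], [[0, 1.4, 22], [0, 0, 0]], [[0, 1.4, 30], [0, 0, 0]], [[0, 1.4, 31], [0, 0, 0]]])

```text
clock: 2.53
position: [0.5073, 0.0041, 0.0313]
tool_rot: [2.932, 0.002, 1.696]
force: [0.2, 0.1, 0.3]
grip_width: -0.0002
```

```bash
python3 look.py hook2 -148 0 42 40; python3 plan.py -195 0 30 90 12
```

```text
top crop origin 241 208 scale 5.0
side crop origin 222 202 scale 5.0
clk 2.63 now press [-125.8    1.5   30.9] F [-0.7  0.5 -0.3] w -0.0001
shift [ -0.8 -67.9 -13.4] turn [-0.1 -0.   0.6]
```

View pics/hook2.png

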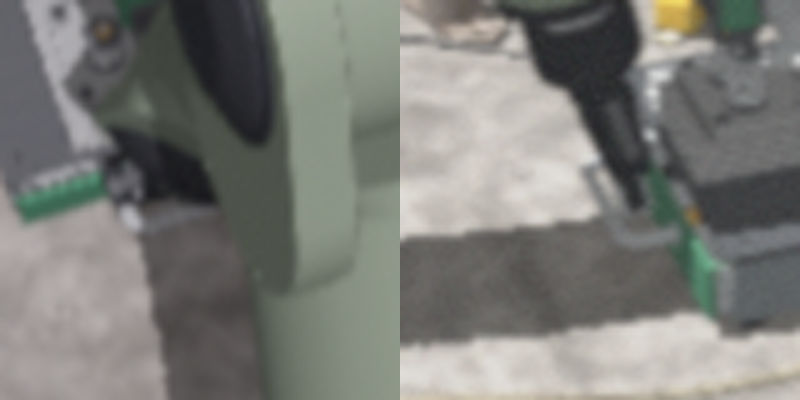

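Call:
apply_moves(commands=[[[0, -8, -1.7], [0, 0, 0]], [[0, -20, -4.2], [0, 0, 0]], [[0, -32, -6.8], [0, 0, 0]], [[0, -44, -9.3], [0, 0, 0]], [[0, -51, -11], [0, 0, 0]]])

```text
clock: 3.05
position: [0.4549, -0.0028, 0.0326]
tool_rot: [2.931, 0.003, 1.696]
force: [2.5, 0.8, -1.3]
grip_width: -0.0001
```

```bash
python3 plan.py -186 0 30 90 12
```

```text
clk 3.05 now press [-178.2    0.9   32.6] F [ 2.5  0.8 -1.3] w -0.0001
shift [-0.8 -8.2  0.9] turn [0.1 0.1 0.6]
```

Call:
apply_moves(commands=[[[0, -2, -0.4], [0, 0, 0]], [[0, -4, -0.8], [0, 0, 0]], [[0, -6, -1], [0, 0, 0]], [[0, -7.5, -1], [0, 0, 0]], [[0, -7.5, -1], [0, 0, 0]]])

```text
clock: 3.47
position: [0.4513, -0.0035, 0.0337]
tool_rot: [2.925, 0.005, 1.696]
force: [15.5, 0.3, 6.0]
grip_width: 0.0002
```

```bash
python3 plan.py -188 0 30 90 12
```

```text
clk 3.47 now press [-181.8    0.6   33.7] F [15.5  0.3  6. ] w 0.0002
shift [-0.5 -6.8  2.3] turn [0.4 0.1 0.6]
```

Call:
apply_moves(commands=[[[0, 4, 1], [0, 0, 0]], [[0, 6, -4], [0, 0, 0]], [[0, 6, -35], [0, 0, 0]], [[0, 6, -75], [0, 0, 0]], [[0, 6, -115], [0, 0, 0]]])

```text
clock: 3.88
position: [0.4427, -0.005, 0.1109]
tool_rot: [2.923, 0.006, 1.695]
force: [1.8, -1.1, -0.3]
grip_width: -0.0001
```

```bash
python3 plan.py -42 -85 320 90 0; python3 look.py drw -160 0 42 45
```

```text
clk 3.88 now press [-1.906e+02  1.000e-01  1.109e+02] F [ 1.8 -1.1 -0.3] w -0.0001
shift [ -87.7  189.4 -171.6] turn [12.5  0.3  0.6]
top crop origin 238 207 scale 4.444444444444445
side crop origin 214 198 scale 4.444444444444445
```

View pics/drw.png

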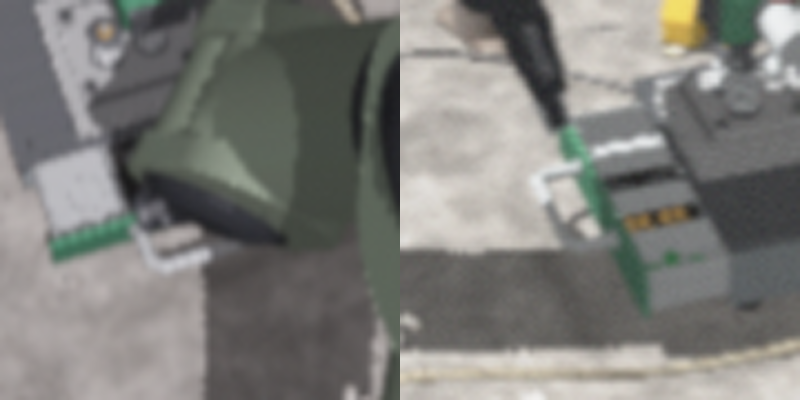

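Call:
apply_moves(commands=[[[0, 8, -39], [2.5, 0, 0]], [[0, 16, -78], [5, 0, 0]], [[0, 25, -117], [8, 0, 0]], [[0, 33, -156], [10.5, 0, 0.3]], [[0, 45, -200], [12.5, 0.3, 0.6]]], gripper=0.5)

```text
clock: 4.4
position: [0.4425, -0.0042, 0.3073]
tool_rot: [3.137, -0.003, 1.683]
force: [1.7, -1.1, -0.9]
grip_width: 0.0429
```

Call:
apply_moves(commands=[[[-17, 29, 0], [0, 0, 0]], [[-34, 58, 0], [0, 0, 0]], [[-51, 87, 0], [0, 0, 0]], [[-68, 116, 0], [0, 0, 0]], [[-84, 140, 0], [0, 0, 0]]])

```text
clock: 4.82
position: [0.5928, -0.0721, 0.3072]
tool_rot: [3.138, -0.004, 1.684]
force: [-0.4, 0.6, -0.1]
grip_width: 0.0426
```

```bash
python3 look.py stud -38 -85 245 40;  python3 plan.py -42 -85 226 90 0
```

```text
top crop origin 256 145 scale 5.0
side crop origin 261 156 scale 5.0
clk 4.92 now press [-48.5 -85.  306.3] F [-0.7 -0.1 -1. ] w 0.0425
shift [-0.4  6.2 80.3] turn [ 0.2 -0.3 -0.2]
```

View pics/stud.png

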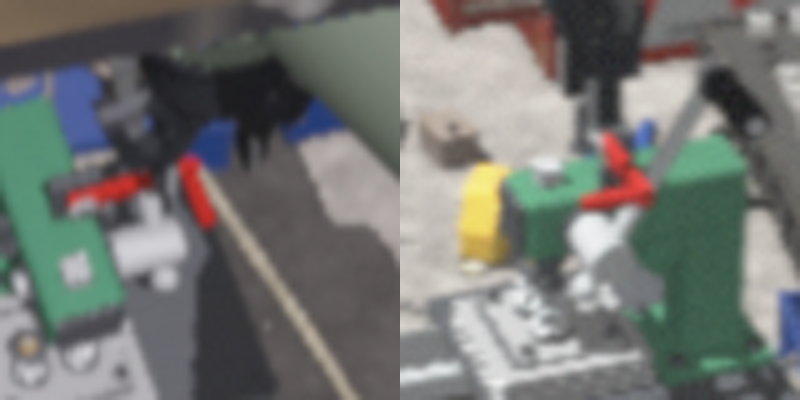

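```bash
python3 - <<'E'
from h import *
from plan import *
a=ray('top',np.array([[210,221],[200,195]])/5.-.4+[256,145],.245)
b=ray('side',np.array([[188,203],[215,197],[243,195]])/5.-.4+[261,156],.245)
for w in [*a,*b]: print(W2P(w).round(1))
E
```

```text
[-52.4 -85.4 245. ]
[-33.5 -85.6 245. ]
[-47.1 -83.5 245. ]
[-28.9 -82.3 245. ]
[-11.8 -86.1 245. ]
```

Call:
apply_moves(commands=[[[0, 6, 8], [0, 0, 0]], [[0, 7, 28], [0, 0, 0]], [[0, 7, 50], [0, 0, 0]], [[0, 7, 70], [0, 0, 0]], [[0, 7, 80], [0, 0, 0]]])

```text
clock: 5.33
position: [0.5997, -0.0712, 0.2237]
tool_rot: [3.141, -0.006, 1.684]
force: [-0.4, 0.2, -0.8]
grip_width: 0.043
```

Call:
apply_moves(commands=[[[0, 0, 0], [0, 0, 0]], [[0, 0, 0], [0, 0, 0]], [[0, 0, 0], [0, 0, 0]], [[0, 0, 0], [0, 0, 0]], [[0, 0, 0], [0, 0, 0]]], gripper=0, grip_force=30)

```text
clock: 5.75
position: [0.5999, -0.0737, 0.2247]
tool_rot: [3.141, -0.003, 1.682]
force: [-0.2, -11.6, -1.0]
grip_width: 0.0106
```

```bash
python3 plan.py -42 -85 226 90 0
```

```text
clk 5.75 now press [-42.3 -86.2 224.7] F [ -0.2 -11.6  -1. ] w 0.0106
shift [ 1.2  0.3 -1.3] turn [ 0.1 -0.2 -0.3]
```

Call:
apply_moves(commands=[[[-0.2, 0, -10.5], [0, 0, 0]], [[3.2, 0, -24], [0, 0, 0]], [[9.3, 0, -36.6], [0, 0, 0]], [[17.8, 0, -47.7], [0, 0, 0]], [[28.3, 0, -56.9], [0, 0, 0]]])

```text
clock: 6.17
position: [0.5966, -0.0448, 0.2832]
tool_rot: [3.14, -0.003, 1.682]
force: [0.2, 2.2, -8.3]
grip_width: 0.0108
```

```bash
cat > arc.py <<'E'
import sys
from plan import *
yc,zc,r=-17,225,70
s=bot.observe();p=W2P(s['position']);print(s['clock'],p.round(1),np.round(s['force'],1),s['grip_width'],'angle',np.arctan2(p[2]-zc,-(p[1]-yc)),np.hypot(p[2]-zc,p[1]-yc))
for a in map(float,sys.argv[1:]): print(a,'dx %.1f dz %.1f'%(yc-r*np.cos(a)-p[1],-(zc+r*np.sin(a)-p[2])))
E
python3 arc.py 1.15 1.35 1.55 1.75 1.95
```

```text
6.1667 [-42.2 -57.1 283.2] [ 0.2  2.2 -8.3] 0.010809824025066169 angle 0.9670281617454207 70.67593717762877
1.15 dx 11.5 dz -5.7
1.35 dx 24.8 dz -10.1
1.55 dx 38.7 dz -11.8
1.75 dx 52.6 dz -10.7
1.95 dx 66.0 dz -6.8
```

Call:
apply_moves(commands=[[[11.5, 0, -5.5], [0, 0, 0]], [[24.8, 0, -9.6], [0, 0, 0]], [[38.7, 0, -11.2], [0, 0, 0]], [[52.6, 0, -10.2], [0, 0, 0]], [[66, 0, -6.5], [0, 0, 0]]])

```text
clock: 6.58
position: [0.5896, 0.0215, 0.2913]
tool_rot: [3.138, -0.002, 1.682]
force: [1.7, -4.4, -5.7]
grip_width: 0.0108
```

```bash
python3 arc.py 2.1 2.25 2.4 2.55 2.7
```

```text
6.5833 [-41.6   9.5 291.3] [ 1.7 -4.4 -5.7] 0.010796733536512724 angle 1.9510966893997477 71.45283150262928
2.1 dx 8.8 dz 5.9
2.25 dx 17.4 dz 11.9
2.4 dx 25.1 dz 19.1
2.55 dx 31.6 dz 27.3
2.7 dx 36.8 dz 36.4
```

Call:
apply_moves(commands=[[[8.6, 0, 5.9], [0, 0, 0]], [[17, 0, 11.9], [0, 0, 0]], [[24.6, 0, 19.1], [0, 0, 0]], [[31, 0, 27.3], [0, 0, 0]], [[36.3, 0, 36.4], [0, 0, 0]]])

```text
clock: 7.0
position: [0.5855, 0.0581, 0.2541]
tool_rot: [3.138, -0.002, 1.682]
force: [-1.2, -5.6, -0.2]
grip_width: 0.0108
```

Call:
apply_moves(commands=[[[0, 0, 0], [0, 0, 0]], [[0, 0, 0], [0, 0, 0]], [[0, 0, 0], [0, 0, 0]], [[0, 0, 0], [0, 0, 0]]], gripper=0.35)

```text
clock: 7.33
position: [0.5859, 0.0579, 0.2544]
tool_rot: [3.138, -0.002, 1.681]
force: [0.8, -0.6, -0.4]
grip_width: 0.0302
```

```bash
python3 arc.py; python3 look.py flip -38 40 262 40
```

```text
7.3333 [-41.1  46.1 254.4] [ 0.8 -0.6 -0.4] 0.030202428342877945 angle 2.7059579874142576 69.62816743162092
top crop origin 217 154 scale 5.0
side crop origin 248 134 scale 5.0
```

View pics/flip.png

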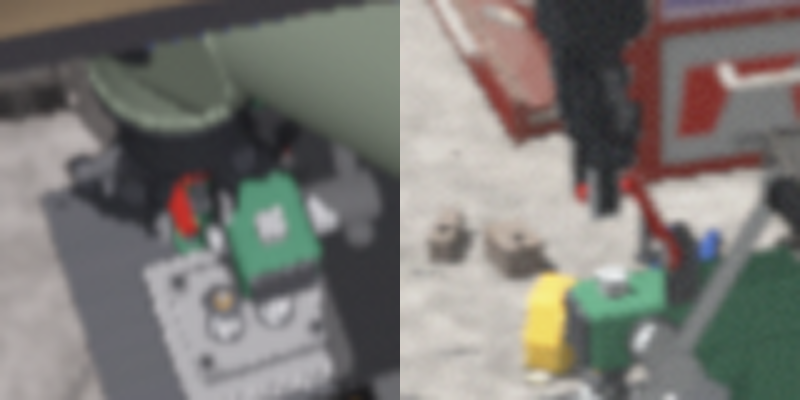

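Call:
apply_moves(commands=[[[0, 0, -20], [0, 0, 0]], [[0, 0, -50], [0, 0, 0]], [[0, 0, -85], [0, 0, 6]], [[0, 0, -115], [0, 0, 13]], [[0, 0, -145], [0, 0, 20]]])

```text
clock: 7.85
position: [0.5851, 0.0574, 0.4015]
tool_rot: [3.138, -0.004, 1.326]
force: [0.3, -0.2, 0.8]
grip_width: 0.0304
```

```bash
python3 plan.py 42 -100 395 0 0; python3 -c "
from workcell import bot
print(bot.observe()['qpos'])"
```

```text
clk 7.85 now press [-41.9  45.7 401.5] F [ 0.3 -0.2  0.8] w 0.0304
shift [-106.8  129.8    6.6] turn [ 0.1 -0.3 69.4]
[ 0.35719133  0.42371083 -0.81839603  1.42826288  0.30778143  1.41601444
  0.86388287]
```

Call:
apply_moves(commands=[[[-15, 18, 1], [0, 0, 7]], [[-30, 36, 2], [0, 0, 14]], [[-45, 54, 3], [0, 0, 21]], [[-60, 72, 3], [0, 0, 28]], [[-75, 91, 3], [0, 0, 35]]], gripper=1)

```text
clock: 8.27
position: [0.6557, -0.0386, 0.3989]
tool_rot: [3.14, -0.006, 0.709]
force: [0.3, -0.5, -0.5]
grip_width: 0.0854
```

```bash
python3 plan.py 42 -100 395 0 0
```

```text
clk 8.27 now press [ 17.2 -57.8 398.9] F [ 0.3 -0.5 -0.5] w 0.0854
shift [-3.1 48.9  4. ] turn [-0.  -0.3 34. ]
```

Call:
apply_moves(commands=[[[-1, 12, 1], [0, 0, 7]], [[-2, 24, 2], [0, 0, 14]], [[-3, 36, 3], [0, 0, 21]], [[-3, 45, 4], [0, 0, 28]], [[-3, 49, 4], [0, 0, 34]]])

```text
clock: 8.68
position: [0.6859, -0.0792, 0.3947]
tool_rot: [-3.14, -0.006, 0.108]
force: [-0.2, 0.7, -0.2]
grip_width: 0.0855
```

```bash
python3 look.py lever 42 -100 304 40; python3 plan.py 42 -100 285 0 0; python3 -c "
from plan import *
for n,o in (('top',None),('side',None)): print(n,proj(n,[P2W([41.7,-70,304.4]),P2W([41.7,-130,304.4])]).round(1))"
```

```text
top crop origin 252 112 scale 5.0
side crop origin 287 137 scale 5.0
clk 8.78 now press [  42.4 -100.8  394.9] F [-0.3  0.1  0.2] w 0.0854
shift [ -1.   -0.6 109.9] turn [-0.1 -0.3 -0.2]
top [[282.8 155.2]
 [301.4 149.7]]
side [[323.5 172.6]
 [331.  181. ]]
```

View pics/lever.png

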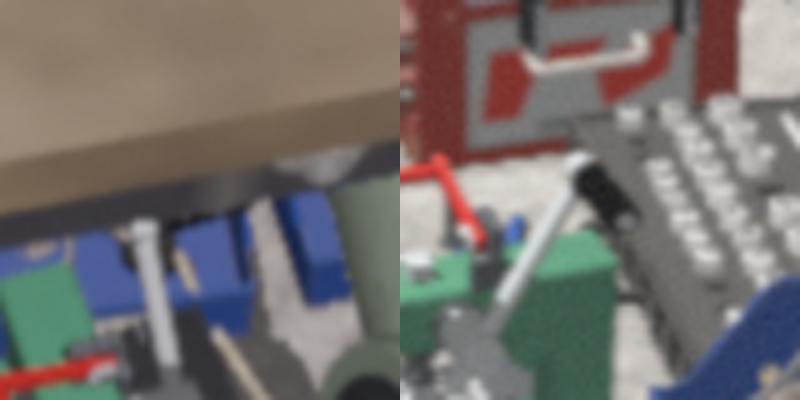

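Call:
apply_moves(commands=[[[-1, 0, 25], [0, 0, 0]], [[-1, 0, 55], [0, 0, 0]], [[-1, 0, 85], [0, 0, 0]], [[-1, 0, 105], [0, 0, 0]], [[-1, 0, 111], [0, 0, 0]]])

```text
clock: 9.2
position: [0.6839, -0.0781, 0.2808]
tool_rot: [-3.139, -0.002, 0.117]
force: [-0.3, -0.0, -0.0]
grip_width: 0.0855
```

Call:
apply_moves(commands=[[[0, 0, 0], [0, 0, 0]], [[0, 0, 0], [0, 0, 0]], [[0, 0, 0], [0, 0, 0]], [[0, 0, 0], [0, 0, 0]], [[0, 0, 0], [0, 0, 0]]], gripper=0, grip_force=50)

```text
clock: 9.62
position: [0.6843, -0.0781, 0.282]
tool_rot: [-3.139, -0.003, 0.117]
force: [2.7, -0.5, 0.3]
grip_width: 0.0257
```

```bash
cat > arc2.py <<'E'
import sys
from plan import *
xc,zc,r=-30,171,135
s=bot.observe();p=W2P(s['position']);Rc=R.from_euler('xyz',s['tool_rot'])
print(round(s['clock'],2),p.round(1),np.round(s['force'],1),round(s['grip_width'],4),'q',(.56-np.arctan2(p[0]-xc,p[2]-zc)).round(3),'r',np.hypot(p[2]-zc,p[0]-xc).round(1))
for q in map(float,sys.argv[1:]):
    d=np.array([xc+r*np.sin(.56-q)-p[0],0,zc+r*np.cos(.56-q)-p[2]]);print(q,Rc.inv().apply(RP.apply(d)).round(1))
E
python3 arc2.py 0.07 .15 .24 .33 .42
```

```text
9.62 [  41.1 -100.2  282. ] [ 2.7 -0.5  0.3] 0.0257 q -0.01 r 131.8
0.07 [-7.5 -0.  -8.2]
0.15 [-17.2  -0.1 -12.9]
0.24 [-28.5  -0.1 -17.3]
0.33 [-40.2  -0.1 -20.6]
0.42 [-52.2  -0.1 -22.9]
```

Call:
apply_moves(commands=[[[0, 0, 0], [0, 0, 0]], [[0, 0, 0], [0, 0, 0]]])

```text
clock: 9.78
position: [0.6843, -0.078, 0.2822]
tool_rot: [-3.139, -0.004, 0.117]
force: [0.1, -0.7, -0.3]
grip_width: 0.0224
```

```bash
sed -i 's/xc,zc,r=.*/xc,zc,r=-30.6,167.6,135/' arc2.py; python3 arc2.py 0.05 .12 .21 .30 .40
```

```text
9.78 [  41.1 -100.2  282.2] [ 0.1 -0.7 -0.3] 0.0224 q 0.001 r 135.2
0.05 [-5.8 -0.  -3.2]
0.12 [-14.1  -0.   -7.6]
0.21 [-25.3  -0.1 -12.3]
0.3 [-36.9  -0.1 -16. ]
0.4 [-50.1  -0.1 -18.8]
```

Call:
apply_moves(commands=[[[-5.8, 0, -3.2], [0, 0, 0]], [[-14, 0, -7.6], [0, 0, 0]], [[-25, 0, -12.3], [0, 0, 0]], [[-37, 0, -16], [0, 0, 0]], [[-50, 0, -18.8], [0, 0, 0]]])

```text
clock: 10.2
position: [0.6334, -0.0838, 0.3006]
tool_rot: [-3.139, -0.003, 0.117]
force: [3.2, 1.9, -15.1]
grip_width: 0.0226
```

```bash
python3 arc2.py .48 .57 .66 .75 .84
```

```text
10.2 [ -10.1 -100.1  300.6] [  3.2   1.9 -15.1] 0.0226 q 0.407 r 134.6
0.48 [-9.7 -0.  -1.6]
0.57 [-21.8  -0.1  -2. ]
0.66 [-33.9  -0.1  -1.4]
0.75 [-46.   -0.1   0.3]
0.84 [-57.8  -0.1   3.1]
```

Call:
apply_moves(commands=[[[-9.7, 0, -0.6], [0, 0, 0]], [[-21.8, 0, -0.6], [0, 0, 0]], [[-33.9, 0, 0.2], [0, 0, 0]], [[-46, 0, 1.8], [0, 0, 0]], [[-57.5, 0, 4.4], [0, 0, 0]]])

```text
clock: 10.62
position: [0.5761, -0.0903, 0.2962]
tool_rot: [-3.139, -0.005, 0.118]
force: [13.5, 2.7, -17.3]
grip_width: 0.0225
```

```bash
sed -i 's/135$/133.5/' arc2.py; python3 arc2.py .91 .98 1.05 1.12 1.18
```

```text
10.62 [-67.9 -99.9 296.2] [ 13.5   2.7 -17.3] 0.0225 q 0.842 r 133.9
0.91 [-8.5 -0.   3.1]
0.98 [-17.2  -0.    6.6]
1.05 [-25.6  -0.   10.7]
1.12 [-33.7  -0.   15.3]
1.18 [-40.4  -0.   19.7]
```

Call:
apply_moves(commands=[[[-8, 0, 4.6], [0, 0, 0]], [[-16.5, 0, 8.4], [0, 0, 0]], [[-25, 0, 12.5], [0, 0, 0]], [[-33, 0, 17], [0, 0, 0]], [[-40, 0, 21.4], [0, 0, 0]]])

```text
clock: 11.03
position: [0.537, -0.0949, 0.2762]
tool_rot: [-3.14, -0.009, 0.117]
force: [8.4, 0.7, 7.4]
grip_width: 0.0227
```

```bash
python3 arc2.py 1.22 1.25 1.28 1.3
```

```text
11.03 [-107.2 -100.   276.2] [8.4 0.7 7.4] 0.0227 q 1.174 r 132.9
1.22 [-5.3 -0.   3.1]
1.25 [-8.5 -0.   5.6]
1.28 [-11.5  -0.    8.1]
1.3 [-13.5  -0.    9.9]
```

Go gently on to the stop and feel for it.

Call:
apply_moves(commands=[[[-3, 0, 1.8], [0, 0, 0]], [[-6, 0, 3.6], [0, 0, 0]], [[-9, 0, 5.8], [0, 0, 0]], [[-11, 0, 7.5], [0, 0, 0]], [[-11, 0, 7.5], [0, 0, 0]]])

```text
clock: 11.45
position: [0.5283, -0.0957, 0.2698]
tool_rot: [-3.14, -0.016, 0.118]
force: [20.4, 1.4, -6.2]
grip_width: 0.0228
```

```bash
python3 arc2.py 1.28 1.3
```

```text
11.45 [-115.9  -99.8  269.8] [20.4  1.4 -6.2] 0.0228 q 1.256 r 133.2
1.28 [-2.7 -0.   1.8]
1.3 [-4.7 -0.   3.5]
```

Call:
apply_moves(commands=[[[-1.5, 0, 1], [0, 0, 0]], [[-1.5, 0, 1], [0, 0, 0]], [[-1.5, 0, 1], [0, 0, 0]], [[-1.5, 0, 1], [0, 0, 0]], [[-1.5, 0, 1], [0, 0, 0]]])

```text
clock: 11.87
position: [0.5288, -0.0956, 0.2701]
tool_rot: [-3.141, -0.022, 0.118]
force: [18.0, 0.3, -3.2]
grip_width: 0.0228
```

```bash
python3 arc2.py 1.26; python3 look.py fin -80 -40 180 60; python3 arc2.py; python3 - <<'E'
from h import *
for n in('top','side'):
    a=np.load(n+'.npz')['im'].astype(int);b=np.load(n+'_fin.npz')['im'].astype(int)
    for nm,(u,v,w,h) in {'top':{'bottle':(372,175,26,42),'spool':(371,164,17,14),'cal':(336,233,68,38),'pliers':(134,202,55,22)},'side':{'bottle':(304,262,26,68),'spool':(347,300,24,30),'cal':(238,284,46,56),'pliers':(210,106,28,28)}}[n].items():
        print(n,nm,abs(a-b)[v:v+h,u:u+w].mean().round(1))
E
```

```text
11.87 [-115.4  -99.8  270.1] [18.   0.3 -3.2] 0.0228 q 1.251 r 133.0
1.26 [-1.2 -0.   0.3]
top crop origin 226 150 scale 3.3333333333333335
side crop origin 224 149 scale 3.3333333333333335
11.97 [-115.4  -99.8  270.1] [17.6  0.4 -4.6] 0.0227 q 1.251 r 133.0
top bottle 28.1
top spool 5.2
top cal 49.3
top pliers 3.6
side bottle 8.1
side spool 3.6
side cal 4.2
side pliers 3.8
```

View pics/fin.png

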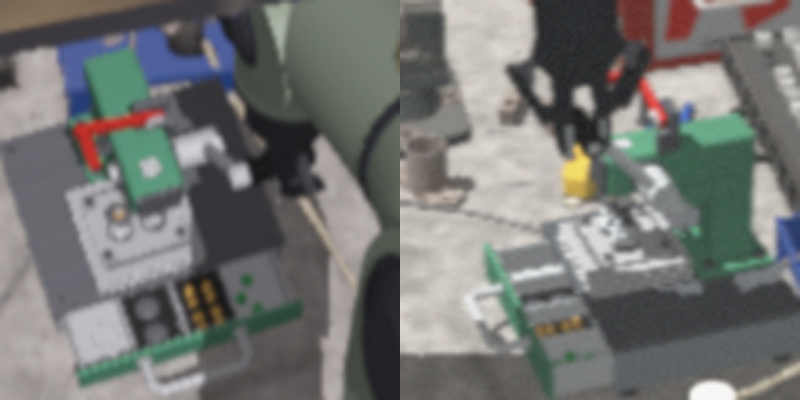

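```bash
python3 -c "
from workcell import order
print(order.job_done())"
```

```text
the job is handed in; nothing more can be done
None
```

The job is handed in: the drawer is open, the red catch is flipped over, and the gripper is still holding the lever at its stop. It took about 12 s of the 72 s allowed.

I did the steps in order:
- **Drawer:** I hooked the handle with closed fingertips and pulled until it hit its end stop, at about 15 N.
- **Catch:** I gripped the stud, carried it round its arc to about 2.7 rad and let it go to rest on the far side.
- **Lever:** I took the black grip with 50 N and pulled it over to the drawer side.

**Last checks:**
- **Lever:** It stood at about 1.25 of 1.26 rad, worked out from the tool pose. The tool reading showed about 18 N on the fingers and the arm was steady.
- **Drawer and catch:** The final pictures show the drawer open and the catch lying on the far side.
- **Loose things:** The side view shows the bottle, caliper, pliers and spool essentially unchanged. The top-view comparison did not agree for the bottle and caliper. I put that down to the arm and its shadow covering them, but did not check further.
- **Forces on the way:** The readings showed up to about 23 N during the pulls, well below the limits.

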